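# Brush the offcuts out of the vise

### The job

Take the wooden hand brush off its stand and, with the bristles lightly pressed on the metal bed between the vise jaws, sweep all four offcuts along the channel and off its end into the red scrap tray, then put the brush back on its stand. Feel for the bed, since the bristles are worn to an unknown length, and never bear down hard on it; touch the offcuts with the brush only, not with the fingers, and leave the lantern, glass tumbler, tin and torch alone.

Things in the scene. Friction and masses are not known exactly. Their poses are not given: they have to be found in the camera images.
- vise: blue drill vise fixed to the worktop. Origin: centre of its underside, z up. A straight channel runs along its y axis between two jaws, whose inner faces are at x = -35 and +35 mm; each jaw is 22 mm thick, 160 mm long and its top is 72 mm above the origin. On the +x side a screw with a cross bar sticks out to x = 145 mm, no higher than 72 mm
- bed: aluminium bed of the channel, fixed in the vise, flat, 70 mm in x, 176 mm in y, open at both y ends, where its lips end over the near walls of the two trays. Origin: centre of its top surface (50 mm above the vise origin); axes as the vise
- scrap_tray: red open tray fixed at one end of the channel (either the +y or the -y end of the vise), 116 x 100 x 44 mm outside (x, y, height), walls and floor 4 mm. Origin: centre of its underside, 132 mm from the vise origin; x and y parallel to the vise's
- parts_tray: grey tray of the same size at the other end of the channel, holding good brass and steel parts; no offcut belongs here
- stand: dark steel brush stand fixed to the worktop: base plate with two upright plates, each 12 mm in x, 44 mm in y, centred at x = -35 and +35 mm, their tops 70 mm above the origin. Origin: centre of its underside
- brush: loose wooden hand brush, about 0.18 kg, lying level on the stand with its bristles hanging free between the uprights. Origin: centre of the wooden block's underside, z up. Block 78 x 30 x 16 mm (x, y, z). A round tail, 16 mm thick, runs to x = -118 mm, 2 to 30 mm above the origin. On the stand its origin is at the uprights' tops, its x along the stand's x (either way round when put back)
- brush_grip (a point): middle of the brush's grip rib, 34 mm above the brush origin: rib 44 mm long (brush x), 18 mm wide (y), from 16 to 52 mm above the brush origin, to be pinched from above across y
- bristle_root (a point): same point as the brush origin, middle of the block's underside. The yellow bristle pack below it is 54 mm (brush x) by 20 mm (y) and ends 34 to 58 mm below this point: worn differently each time, not reported. It yields up to 5 mm along z (about 1 N at first touch, then 0.9 N per mm) and is hard after that; over 15 N on the bed is bearing down hard
- wood_offcut: wooden block offcut, loose on the bed, 20 x 16 x 14 mm, origin at the centre of its underside
- angle_offcut: steel angle stub, loose on the bed, 20 x 16 x 18 mm, L section, origin at the centre of its underside
- pipe_offcut: orange plastic pipe stub standing on end on the bed, 20 mm diameter, 14 mm high, origin at the centre of its underside
- bar_offcut: brass bar stub, loose on the bed, 18 x 15 x 12 mm, origin at the centre of its underside. All four offcuts start within 40 mm of the bed's centre along the channel
- lantern: white solar lantern with a wire handle, 90 mm diameter, 131 mm tall, origin at the centre of its underside; to be left alone
- tumbler: glass tumbler, 72 mm diameter, 95 mm tall, origin at the centre of its underside; to be left alone
- tin: round tin with a green lid, 100 mm diameter, 64 mm tall, origin at the centre of its underside; to be left alone
- torch: black torch lying down, 146 mm long, 40 mm thick, origin under its middle; to be left alone
Things that resemble listed ones, but are neither listed nor needed, are in the scene too. There is more than one size of the brush; the job needs the largest.

How it is judged:
By the outcome, as a careful person would: the job done as asked, in the order asked, and still so for the second after the job is handed in, with the robot touching nothing.
It also fails if it takes over 64 s, if anything falls off the work surface, if the arm or the gripper's body presses on something with over 40 N, if the wrist force passes 120 N, or if a joint passes its speed limit or range.

### The arm

A 7-joint arm with a two-finger parallel gripper is mounted at the origin on the work surface. World frame = base frame: x ahead of the robot, y to its left, z up, the work surface at z = 0. Lengths are in mm, angles in rad, forces in N, time in s.
With the tool pointing down it reaches from about 425 to 1025 mm from the base axis. Payload 9.4 kg.
Tool frame: the origin (TCP) lies on the centre line of the jaws, within the pads' length; the fingertips stand 22 mm ahead of it and the grasp point (between the pads) lies 3 mm ahead of it; z points along the fingers, x is the direction in which the jaws open and shut, and the axes are right-handed (so a half turn about z gives the same grasp; the last joint's range is limited). The gripper opens to 93 mm and grips with 3 to 60 N. Pads are 15 mm wide; open, the fingers measure 128 mm over their backs; the gripper's body (75 mm by 188 mm) begins 65 mm behind the grasp point.
Start: joints at [1.158, 0.599, -0.003, 1.599, 0.002, 0.943, -0.08], TCP at [238.895, -684.509, 214.318] pointing down, gripper open.
Joint ranges: [-2.57, 2.57], [-0.35, 1.97], [-1.29, 1.29], [0.11, 2.56], [-1.05, 4.19], [0.11, 1.86], [-2.63, 2.63]. Speed limits (rad/s): [2.22, 2.22, 3.01, 3.01, 3.14, 3.14, 3.14].

### API

Orientations are given as a unit quaternion [w, x, y, z].
In Python, from workcell import * gives the robot as it stands.
- The arm moves only by the tool jog_arm, never from a script. Its arguments are lists of equal length, an entry for each row: "fingers": the opening, from 0 (shut) to 1 (fully open); "offset": the shift along the tool's x, y, z in mm, a list of three; "turn": the turn, a rotation vector about the tool's x, y, z in rad, a list of three. In form: {"fingers": [fingers, ...], "offset": [[x, y, z], ...], "turn": [[wx, wy, wz], ...]}. A call has 1 to 8 rows; each row shifts and turns the commanded pose from where the row before left it, along the tool's axes as they then stand; what a row does not reach is not made up. A row lasts 1/8 s, in which the tool goes at most 62.5 mm and 10.7 degrees, less where a joint would pass 70% of its speed; a pose out of reach is approached as far as the arm can. A call with a gripper value outside its range is refused whole. The fingers move at their own pace and stop on an object; "newtons" is the grip in N (left out, the last holds). Time passes only in rows, so rows that do not move let the fingers close. It gives the time, the measured TCP pose, the force and the opening at its end, in the units of the state.
- sense(): the state, without advancing time (a new reading comes with each control period).
- read_camera(name): name is "side" or "top"; returns (picture, depth): 480x640x3 uint8, blue, green, red; 480x640 float32, mm along the optical axis (not along the pixel's ray), 0 where there is no reading.
- camera_model(name): a dict with "intrinsics" (3x3 intrinsics, pixels), "k1" (the pictures are not rectified: a ray, as slopes to the right and down, at radius r is drawn at 1 + k1 r^2 times it, then the intrinsics apply), "world_from_camera" (4x4, takes a point from camera to world coordinates). Camera axes: x right, y up, looking along -z (the intrinsics and any distortion apply to the point x, -y, -z); pixel columns grow to the right and rows downward; lengths in mm; the calibration is good to about 2 mm. A picture is of the moment at which its call begins. camera_model takes no time and is no camera call.
- close_job(): hands the job in, once; it reports no verdict.
The state is a dict: "time_s": time; "joint_pos": joint angles; "joint_velocities": joint speeds; "effort": joint torques, N m; "tool_pos": TCP position; "tool_rot": TCP orientation; "contact_force": force on the tool from outside, world axes, zero at the start; "moment": the same for the moment, N m; "grip_width": finger opening in mm.
Only numpy, scipy, OpenCV 4.12 (cv2) and the standard library are available. Lean on these libraries where they do the work, as an engineer would, in place of code of your own. Each camera call takes 0.05 s, during which the arm holds its last target. There are 200 camera calls.

## Working session

There is one attempt and no reset: what is moved stays moved. The work goes in short steps, Python scripts to look and compute and a tool call to move; the robot and the scene stay as the last step left them, time stands still between calls to the robot, and variables do not carry over. Pictures are saved under pics/ and viewed, about 8 in all and at most 12, crops included, and the job is handed in when it is done.

Besides the shell and the picture viewer there is one more tool, called after "Call:" as a command line: name --argument value ..., lists and objects as JSON in quotes. jog_arm: Moves the arm, as the interface text tells. Its arguments: {"type":"object","properties":{"fingers":{"type":"array"},"offset":{"type":"array"},"turn":{"type":"array"},"newtons":{"type":"number"}},"required":["fingers","offset","turn"]}

```bash
ls; mkdir -p pics; cat > h.py <<'E'
from workcell import *
import numpy as np, cv2
def grab(n,tag):
    p,d=read_camera(n); cv2.imwrite(f'pics/{tag}.png',p); np.save(f'pics/{tag}.npy',d); return p,d
def ray(n,u,v):
    m=camera_model(n);K=np.array(m['intrinsics']);k=m['k1'];T=np.array(m['world_from_camera'])
    a=np.array([(u-K[0,2])/K[0,0],(v-K[1,2])/K[1,1]]);b=a.copy()
    for _ in range(30): b=a/(1+k*(b@b))
    return T[:3,3],T[:3,:3]@np.array([b[0],-b[1],-1])
def pt(n,u,v,d):   # from depth
    o,r=ray(n,u,v); return o+r*d
def atz(n,u,v,z):
    o,r=ray(n,u,v); return o+r*(z-o[2])/r[2]
E
python3 - <<'E'
from h import *
s=sense(); print(s)
for n in('top','side'):
    grab(n,n+'0'); m=camera_model(n); print(n,m)
E
```

```text
pics
{'time_s': 0.0, 'joint_pos': array([ 1.15833675,  0.60015041, -0.00255313,  1.60011713,  0.0018122 ,
        0.94289648, -0.07979757]), 'joint_velocities': array([-0.00189587,  0.00034271,  0.00019979, -0.00275669,  0.0015312 ,
       -0.00059695, -0.00180513]), 'effort': array([ 6.29607694e-04, -7.65065789e+01,  1.49717499e+00, -2.52355081e+01,
       -5.24398510e-02,  1.69445324e-02,  1.46122125e-04]), 'tool_pos': array([ 238.70096752, -684.05747534,  213.44611816]), 'tool_rot': array([-3.91946989e-04,  8.15339689e-01, -5.78982363e-01, -6.79725095e-04]), 'contact_force': array([ 0.38705614,  0.13045707, -0.03887687]), 'moment': array([-0.0260503 ,  0.03460977,  0.0631659 ]), 'grip_width': 92.61716791747031}
top {'intrinsics': array([[439.02102185,   0.        , 324.94415203],
       [  0.        , 439.02102185, 242.22098096],
       [  0.        ,   0.        ,   1.        ]]), 'k1': -0.04869581488656457, 'world_from_camera': array([[-2.10944000e-02,  9.89449374e-01, -1.43335141e-01,
         4.73619512e+02],
       [-9.99777103e-01, -2.10024376e-02,  2.15473617e-03,
        -5.97747718e+01],
       [-8.78384998e-04,  1.43348645e-01,  9.89671862e-01,
         1.05246238e+03],
       [ 0.00000000e+00,  0.00000000e+00,  0.00000000e+00,
         1.00000000e+00]])}
side {'intrinsics': array([[433.23546172,   0.        , 322.61634855],
       [  0.        , 433.23546172, 238.61868848],
       [  0.        ,   0.        ,   1.        ]]), 'k1': -0.08128048004620075, 'world_from_camera': array([[-8.86339404e-01,  3.36263712e-01, -3.18322442e-01,
         2.69452972e+02],
       [-4.62936533e-01, -6.29276069e-01,  6.24260679e-01,
         6.26511562e+02],
       [ 9.60351778e-03,  7.00669925e-01,  7.13420933e-01,
         8.54910814e+02],
       [ 0.00000000e+00,  0.00000000e+00,  0.00000000e+00,
         1.00000000e+00]])}
```

View pics/top0.png

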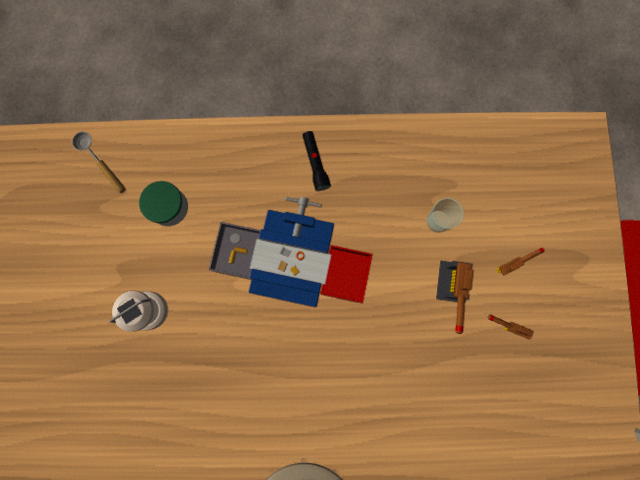

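View pics/side0.png

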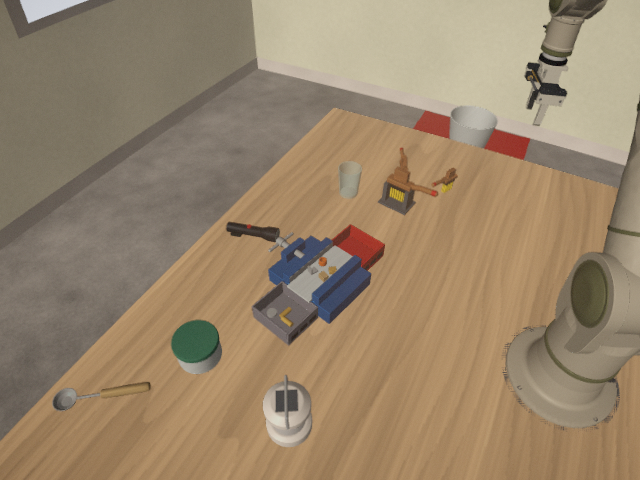

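The top view shows the vise with bed at (290,262), the red scrap tray at (347,274) and the grey parts tray at (235,250). There are three brushes: one on the stand at (462,290), and smaller ones lying on the table at (520,262) and (512,328). The one on the stand is the largest and fits the description. I'll confirm that in one enlarged crop.

```bash
python3 - <<'E'
import cv2,numpy as np
t=cv2.imread('pics/top0.png');s=cv2.imread('pics/side0.png')
a=cv2.resize(t[195:320,205:380],None,fx=4,fy=4,interpolation=cv2.INTER_CUBIC)
cv2.imwrite('pics/c_vise.png',a)
b=cv2.resize(t[245:345,425:550],(500,400),interpolation=cv2.INTER_CUBIC)
c=cv2.resize(s[145:220,375:465],None,fx=4,fy=4,interpolation=cv2.INTER_CUBIC)
o=np.zeros((400,860,3),np.uint8);o[:,:500]=b;o[:300,500:860]=c;cv2.imwrite('pics/c_brush.png',o[:,:800])
E
```

```text
(no output)
```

View pics/c_vise.png

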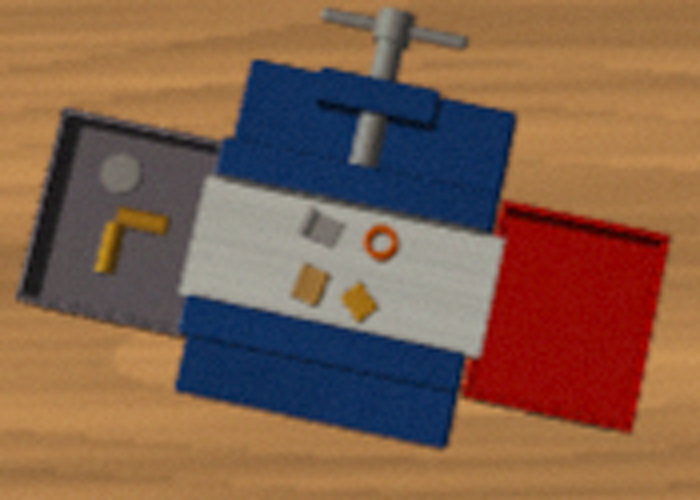

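View pics/c_brush.png

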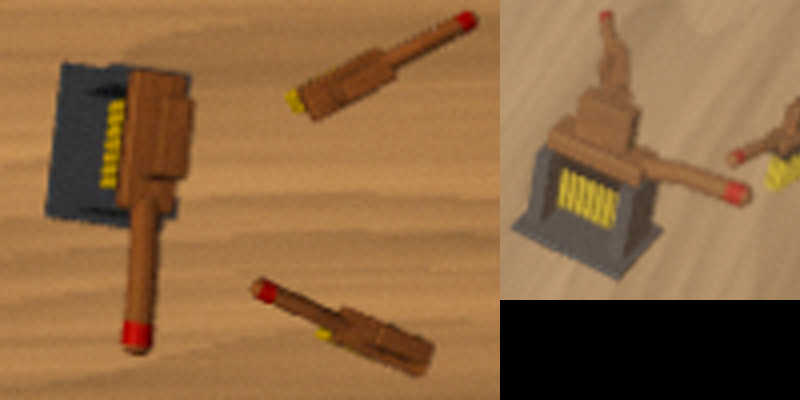

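The crops confirm it: the brush on the stand has its rib top at about (469,279) and its red tail end at (459,332), and it is clearly the largest. On the bed are the angle (286,252), pipe (300,255), wood (283,266) and bar (295,270). The red tray is at the right (-y world) end. Next I measure from the depth images and both views.

```bash
python3 - <<'E'
from h import *
np.set_printoptions(precision=1,suppress=True)
C={n:np.load(f'pics/{n}0.npy') for n in('top','side')}
def cloud(n,u0,u1,v0,v1):
    return np.array([np.r_[pt(n,u,v,C[n][v,u]),u,v] for v in range(v0,v1) for u in range(u0,u1) if C[n][v,u]>0])
for n,b in(('top',(430,485,250,340)),('side',(375,445,140,220))):
    P=cloud(n,*b); print(n,'z hist',np.histogram(P[:,2],np.arange(-10,170,10))[0])
    R=P[(P[:,2]>115)&(P[:,2]<130)]
    if len(R)>4: print(' rib n',len(R),R[:,:3].mean(0),np.median(R[:,:3],0)); (c,sz,a)=cv2.minAreaRect(R[:,:2].astype(np.float32)); print(' rect',c,sz,a)
    B=P[(P[:,2]>78)&(P[:,2]<94)]
    (c,sz,a)=cv2.minAreaRect(B[:,:2].astype(np.float32)); print(' block+tail',len(B),c,sz,a)
# corners rib top by picture
for q in((163,95),(190,97),(187,180),(159,178)): print('rib',atz('top',425+q[0]/4,245+q[1]/4,122))
for q in((62,62),(190,72),(48,215),(175,222)): print('base',atz('top',425+q[0]/4,245+q[1]/4,5))
for q in((137,345),): print('tail',atz('top',425+q[0]/4,245+q[1]/4,86))
for q in((130,70),(188,73),(118,205)): print('block',atz('top',425+q[0]/4,245+q[1]/4,86))
for q in((205,178),(505,238),(480,357),(180,295)): print('bed',atz('top',205+q[0]/4,195+q[1]/4,50))
for q in((223,138),(503,185),(182,297),(465,390)): print('jawtop?',atz('top',205+q[0]/4,195+q[1]/4,72))
P=cloud('top',270,315,245,278);print('bed z',np.median(P[:,2]),P[:,2].min(),P[:,2].max())
for nm,q in dict(angle=(323,228),pipe=(381,242),wood=(310,285),bar=(360,301)).items(): print(nm,atz('top',205+q[0]/4,195+q[1]/4,62))
for q in((500,203),(668,237),(632,430),(467,395)): print('tray',atz('top',205+q[0]/4,195+q[1]/4,44))
for n,u,v in(('top',347,170),('top',316,155),('side',250,232)): print(n,pt(n,u,v,C[n][v,u]))
E
```

```text
Traceback (most recent call last):
  File "h.py", line 11, in pt
    o,r=ray(n,u,v); return o+r*d
        ~~~^^^^^^^
  File "h.py", line 6, in ray
    m=camera_model(n);K=np.array(m['intrinsics']);k=m['k1'];T=np.array(m['world_from_camera'])
ValueError: time passes only in moves, steps and waits
```

```bash
sed -i "s/    m=camera_model(n);K/    m=cm(n);K/" h.py; sed -i "2a import functools\n@functools.lru_cache\ndef cm(n): return camera_model(n)" h.py
cat > m.py <<'E'
from h import *
np.set_printoptions(precision=1,suppress=True)
C={n:np.load(f'pics/{n}0.npy') for n in('top','side')}
def cloud(n,u0,u1,v0,v1):
    return np.array([np.r_[pt(n,u,v,C[n][v,u]),u,v] for v in range(v0,v1) for u in range(u0,u1) if C[n][v,u]>0])
for n,b in(('top',(430,485,250,340)),('side',(375,445,140,220))):
    P=cloud(n,*b); print(n,'z hist',np.histogram(P[:,2],np.arange(-10,170,10))[0])
    R=P[(P[:,2]>115)&(P[:,2]<130)]
    if len(R)>4: print(' rib n',len(R),R[:,:3].mean(0),np.median(R[:,:3],0)); (c,sz,a)=cv2.minAreaRect(R[:,:2].astype(np.float32)); print(' rect',c,sz,a)
    B=P[(P[:,2]>78)&(P[:,2]<94)]
    (c,sz,a)=cv2.minAreaRect(B[:,:2].astype(np.float32)); print(' block+tail',len(B),c,sz,a)
for q in((163,95),(190,97),(187,180),(159,178)): print('rib',atz('top',425+q[0]/4,245+q[1]/4,122))
for q in((62,62),(190,72),(48,215),(175,222)): print('base',atz('top',425+q[0]/4,245+q[1]/4,5))
for q in((137,345),): print('tail',atz('top',425+q[0]/4,245+q[1]/4,86))
for q in((130,70),(188,73),(118,205)): print('block',atz('top',425+q[0]/4,245+q[1]/4,86))
for q in((205,178),(505,238),(480,357),(180,295)): print('bed',atz('top',205+q[0]/4,195+q[1]/4,50))
for q in((223,138),(503,185),(182,297),(465,390)): print('jawtop?',atz('top',205+q[0]/4,195+q[1]/4,72))
P=cloud('top',270,315,245,278);print('bed z',np.median(P[:,2]),P[:,2].min(),P[:,2].max())
for nm,q in dict(angle=(323,228),pipe=(381,242),wood=(310,285),bar=(360,301)).items(): print(nm,atz('top',205+q[0]/4,195+q[1]/4,62))
for q in((500,203),(668,237),(632,430),(467,395)): print('tray',atz('top',205+q[0]/4,195+q[1]/4,44))
E
python3 m.py
```

```text
top z hist [1302 2535   39   32   47   39   31   40   76  301  241   61   45  147
    0    0    0]
 rib n 182 [ 523.1 -364.8  121.8] [ 522.9 -364.6  122. ]
 rect (523.386962890625, -365.9296875) (18.84488868713379, 42.346317291259766) 80.06560516357422
 block+tail 397 (485.627685546875, -359.1474914550781) (30.84154510498047, 153.0672149658203) 79.84488677978516
side z hist [2755 1607   60   82   86  111  176  110   98  194  141   51   52   54
    0    0    0]
 rib n 86 [ 523.5 -361.7  120.4] [ 524.1 -360.5  121.1]
 rect (524.8378295898438, -361.9638977050781) (22.070568084716797, 46.18626403808594) 75.06419372558594
 block+tail 267 (522.3558349609375, -385.24774169921875) (97.02267456054688, 218.25457763671875) 44.2945442199707
rib [ 544.8 -360.9  122. ]
rib [ 543.4 -375.4  122. ]
rib [ 499.4 -370.9  122. ]
rib [ 500.9 -355.9  122. ]
base [ 575.  -338.9    5. ]
base [ 567.3 -416.1    5. ]
base [ 484.  -325.3    5. ]
base [ 478.  -401.1    5. ]
tail [ 411.8 -349.7   86. ]
block [ 561.9 -355.    86. ]
block [ 559.5 -387.4   86. ]
block [ 487.7 -343.8   86. ]
bed [628.5  96.7  50. ]
bed [590.  -75.8  50. ]
bed [522.1 -60.   50. ]
bed [561. 111.  50.]
jawtop? [647.9  83.1  72. ]
jawtop? [617.6 -75.1  72. ]
jawtop? [558.  106.1  72. ]
jawtop? [503.  -51.3  72. ]
bed z 51.12019243995849 44.71734666918087 75.91208242452421
angle [596.5  27.6  62. ]
pipe [587.8  -5.2  62. ]
wood [564.2  35.3  62. ]
bar [554.5   7.1  62. ]
tray [611.2 -73.5  44. ]
tray [ 589.3 -170.2   44. ]
tray [ 479.1 -145.7   44. ]
tray [500.9 -52.2  44. ]
```

Call:
jog_arm --fingers '[1,1,1,1,1,1,1,1]' --offset '[[-26,-47,0],[-26,-47,0],[-26,-47,0],[-26,-47,0],[-26,-47,0],[-26,-47,0],[-26,-47,0],[-26,-47,0]]' --turn '[[0,0,0],[0,0,0],[0,0,0],[0,0,0],[0,0,0],[0,0,0],[0,0,0],[0,0,0]]'

```text
time_s: 1.1
tool_pos: [526.2, -362.8, 214.1]
tool_rot: [0.0, 0.815, -0.579, -0.0]
contact_force: [-0.1, 0.0, 0.2]
grip_width: 92.7
```

Call:
jog_arm --fingers '[1,1,1,1,1]' --offset '[[0,0,0],[0,0,0],[0,0,0],[0,0,0],[0,0,0]]' --turn '[[0,0,0.123],[0,0,0.123],[0,0,0.123],[0,0,0.123],[0,0,0]]' --newtons 30

```text
time_s: 1.72
tool_pos: [525.3, -363.9, 214.0]
tool_rot: [-0.0, -0.65, 0.76, 0.0]
contact_force: [1.2, -0.2, 0.6]
grip_width: 93.2
```

```bash
cat >> h.py <<'E'
from scipy.spatial.transform import Rotation as Ro
def rel(x,y,z,yaw):  # remaining shift in tool axes and turn, tool down with tool x at yaw (deg)
    s=sense(); q=s['tool_rot']; R=Ro.from_quat([q[1],q[2],q[3],q[0]])
    w=Ro.from_matrix(np.array([[np.cos(a:=np.radians(yaw)),np.sin(a),0],[np.sin(a),-np.cos(a),0],[0,0,-1]]))
    print('t',round(s['time_s'],2),'pos',s['tool_pos'].round(1),'off',R.inv().apply(np.array([x,y,z])-s['tool_pos']).round(1),'turn',(R.inv()*w).as_rotvec().round(3),'F',s['contact_force'].round(2),'M',s['moment'].round(2),'w',round(s['grip_width'],1),'j',s['joint_pos'].round(2))
E
python3 -c "
from h import *
rel(522.7,-365.3,111,-99)"
```

```text
t 1.73 pos [ 525.3 -363.9  214. ] off [  1.7   2.3 103. ] turn [ 0.001 -0.     0.002] F [ 1.2  -0.23  0.63] M [0.02 0.01 0.04] w 93.2 j [ 0.44  0.5   0.12  1.81 -0.08  0.84 -1.13]
```

Call:
jog_arm --fingers '[1,1,1,1,1,1]' --offset '[[2,2,25],[0,0,25],[0,0,25],[0,0,15],[0,0,12],[0,0,0]]' --turn '[[0,0,0],[0,0,0],[0,0,0],[0,0,0],[0,0,0],[0,0,0]]'

```text
time_s: 2.48
tool_pos: [522.8, -365.8, 111.7]
tool_rot: [-0.0, -0.65, 0.76, 0.001]
contact_force: [0.2, -0.5, 0.7]
grip_width: 92.7
```

Call:
jog_arm --fingers '[0.4,0,0,0,0,0]' --offset '[[0,0,0],[0,0,0],[0,0,0],[0,0,0],[0,0,0],[0,0,0]]' --turn '[[0,0,0],[0,0,0],[0,0,0],[0,0,0],[0,0,0],[0,0,0]]' --newtons 30

```text
time_s: 3.22
tool_pos: [523.1, -365.9, 112.3]
tool_rot: [-0.0, -0.65, 0.76, 0.0]
contact_force: [0.1, 0.5, -0.9]
grip_width: 37.4
```

```bash
python3 -c "
from h import *
rel(522.7,-365.3,111,-99)
p,d=grab('side','side1'); cv2.imwrite('pics/c1.png',cv2.resize(p[110:230,350:480],None,fx=5,fy=5,interpolation=2)) "
```

```text
t 3.23 pos [ 523.1 -365.9  112.3] off [-0.5  0.4  1.3] turn [ 0.    -0.     0.001] F [ 0.14  0.53 -0.87] M [ 0.02 -0.01  0.01] w 37.4 j [ 0.46  0.62  0.1   1.9  -0.09  0.63 -1.11]
```

View pics/c1.png

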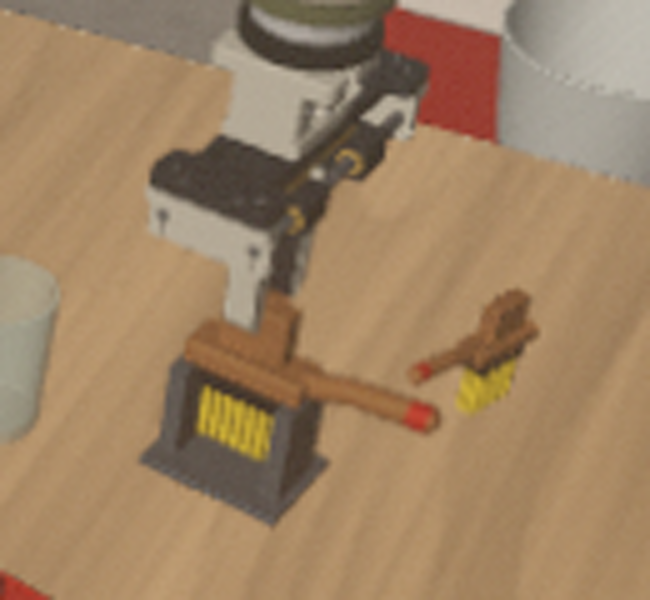

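The picture shows the fingers around the rib (crop (280,320)) and still closing (37 mm, against an 18 mm rib). I'll let them finish, then lift.

Call:
jog_arm --fingers '[0,0,0,0,0,0]' --offset '[[0,0,0],[0,0,0],[0,0,0],[0,0,0],[0,0,0],[0,0,0]]' --turn '[[0,0,0],[0,0,0],[0,0,0],[0,0,0],[0,0,0],[0,0,0]]' --newtons 35

```text
time_s: 4.03
tool_pos: [523.0, -365.9, 112.3]
tool_rot: [-0.0, -0.65, 0.76, 0.0]
contact_force: [0.4, 0.1, -0.6]
grip_width: 17.4
```

```bash
python3 -c "
from h import *
rel(522.7,-365.3,111,-99)"
```

```text
t 4.03 pos [ 523.  -365.9  112.3] off [-0.5  0.4  1.3] turn [0.    0.    0.001] F [ 0.4   0.13 -0.56] M [0.11 0.01 0.03] w 17.4 j [ 0.46  0.62  0.1   1.9  -0.09  0.63 -1.11]
```

Call:
jog_arm --fingers '[0,0,0,0,0,0]' --offset '[[0,0,-10],[0,0,-20],[0,0,-25],[0,0,-25],[0,0,-20],[0,0,0]]' --turn '[[0,0,0],[0,0,0],[0,0,0],[0,0,0],[0,0,0],[0,0,0]]'

```text
time_s: 4.78
tool_pos: [523.7, -366.5, 214.2]
tool_rot: [0.0, -0.65, 0.76, -0.002]
contact_force: [0.0, -0.4, -2.4]
grip_width: 17.3
```

```bash
python3 -c "
from h import *
rel(589.7,81.4,212,-102.7)
p,d=grab('side','side2'); cv2.imwrite('pics/c2.png',cv2.resize(p[60:230,340:490],None,fx=3.5,fy=3.5,interpolation=2)) "
```

```text
t 4.78 pos [ 523.7 -366.5  214.2] off [-452.7    4.6    1.6] turn [-0.003 -0.001  0.065] F [ 0.02 -0.44 -2.43] M [ 0.02  0.   -0.02] w 17.3 j [ 0.44  0.5   0.12  1.81 -0.08  0.83 -1.13]
```

View pics/c2.png

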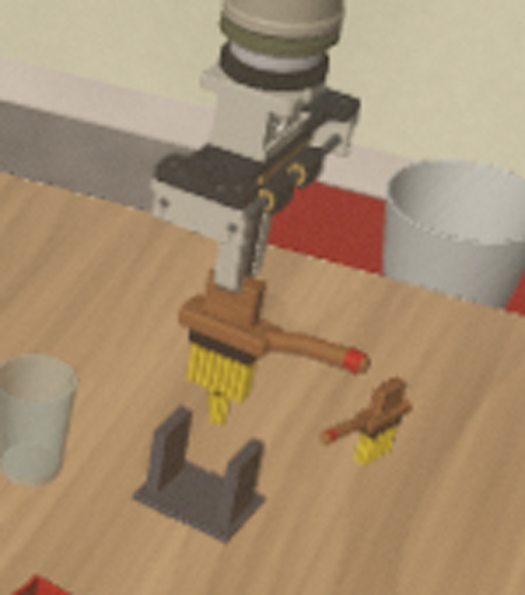

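The brush is held level above the empty stand. Next, carry it to the far (+y) end of the channel.

Call:
jog_arm --fingers '[0,0,0,0,0,0,0,0]' --offset '[[-30,1,0],[-50,1,0],[-50,1,0],[-50,1,0],[-50,1,0],[-50,0,0],[-50,0,0],[-50,0,0]]' --turn '[[0,0,0],[0,0,0],[0,0,0],[0,0,0],[0,0,0],[0,0,0],[0,0,0],[0,0,0]]'

```text
time_s: 5.82
tool_pos: [576.7, 11.8, 211.3]
tool_rot: [-0.001, -0.65, 0.76, 0.0]
contact_force: [0.5, -0.4, -2.1]
grip_width: 17.1
```

Call:
jog_arm --fingers '[0,0,0,0,0]' --offset '[[-40,0,0],[-30,0,0],[0,0,0],[0,0,0],[0,0,0]]' --turn '[[0,0,0],[0,0,0],[0,0,0.065],[0,0,0],[0,0,0]]'

```text
time_s: 6.45
tool_pos: [587.8, 78.8, 211.7]
tool_rot: [-0.001, -0.625, 0.781, 0.0]
contact_force: [0.0, -0.9, -2.1]
grip_width: 17.3
```

```bash
python3 -c "
from h import *
rel(589.7,81.4,212,-102.7)
p,d=grab('top','top3'); cv2.imwrite('pics/c3.png',cv2.resize(p[190:330,200:500],None,fx=2.6,fy=2.6,interpolation=2))
p,d=grab('side','side3') ; print(len(p))"
```

```text
t 6.45 pos [587.8  78.8 211.7] off [-2.9 -1.3 -0.3] turn [ 0.001 -0.001  0.001] F [ 0.01 -0.89 -2.12] M [ 0.03 -0.01  0.04] w 17.3 j [-0.31  0.45  0.11  1.92 -0.07  0.78 -1.95]
480
```

View pics/c3.png

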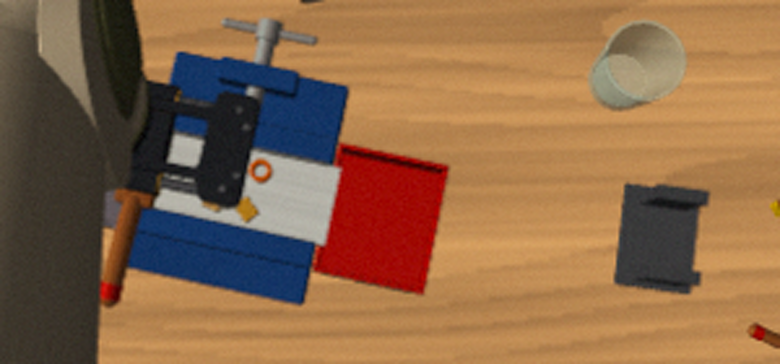

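The view shows the brush above the +y end of the channel, with the offcuts still ahead of it at (262,170) and (246,208), and the stand empty at crop (658,238). Before feeling for the bed I'll get a rough bristle length from the depth image.

```bash
python3 - <<'E'
from h import *
for tag,(x,y),z in(('side2',(523.7,-366.5),171.9),('side3',(587.8,78.8),169.4)):
    p=cv2.imread(f'pics/{tag}.png').astype(int);d=np.load(f'pics/{tag}.npy')
    m=(p[...,1]>p[...,0]+50)&(p[...,2]-p[...,1]<70)&(d>0)
    P=np.array([pt('side',u,v,d[v,u]) for v,u in zip(*np.nonzero(m))])
    if not len(P): print('none');continue
    P=P[np.hypot(P[:,0]-x,P[:,1]-y)<45]; P=P[abs(P[:,2]-z)<80]
    print(tag,len(P),'len below origin',np.percentile(z-P[:,2],[50,90,97,100]).round(1))
E
```

```text
side2 179 len below origin [31.2 45.4 47.2 48.8]
side3 214 len below origin [31.9 45.7 48.3 50.6]
```

Call:
jog_arm --fingers '[0,0,0,0,0]' --offset '[[0,-1,20],[0,0,20],[0,0,14],[0,0,0],[0,0,0]]' --turn '[[0,0,0],[0,0,0],[0,0,0],[0,0,0],[0,0,0]]'

```text
time_s: 7.18
tool_pos: [589.5, 79.1, 158.8]
tool_rot: [0.0, -0.625, 0.781, -0.0]
contact_force: [-0.3, -0.3, -2.6]
grip_width: 17.7
```

Call:
jog_arm --fingers '[0,0,0,0]' --offset '[[0,0,6],[0,0,5],[0,0,0],[0,0,0]]' --turn '[[0,0,0],[0,0,0],[0,0,0],[0,0,0]]'

```text
time_s: 7.68
tool_pos: [589.1, 79.2, 147.3]
tool_rot: [-0.0, -0.625, 0.781, 0.0]
contact_force: [1.1, -0.5, -1.7]
grip_width: 17.6
```

Call:
jog_arm --fingers '[0,0,0,0]' --offset '[[0,0,1],[0,0,2],[0,0,0],[0,0,0]]' --turn '[[0,0,0],[0,0,0],[0,0,0],[0,0,0]]'

```text
time_s: 8.18
tool_pos: [589.1, 79.2, 144.3]
tool_rot: [-0.0, -0.625, 0.781, 0.0]
contact_force: [-0.2, 0.8, -1.8]
grip_width: 17.6
```

Call:
jog_arm --fingers '[0,0,0]' --offset '[[0,0,2],[0,0,0],[0,0,0]]' --turn '[[0,0,0],[0,0,0],[0,0,0]]'

```text
time_s: 8.55
tool_pos: [589.0, 79.2, 142.3]
tool_rot: [-0.0, -0.625, 0.781, 0.0]
contact_force: [-0.3, -0.1, -2.8]
grip_width: 17.2
```

Call:
jog_arm --fingers '[0,0,0]' --offset '[[0,0,1.5],[0,0,0],[0,0,0]]' --turn '[[0,0,0],[0,0,0],[0,0,0]]'

```text
time_s: 8.93
tool_pos: [589.2, 79.2, 140.9]
tool_rot: [0.0, -0.625, 0.781, -0.0]
contact_force: [0.5, 0.2, 0.9]
grip_width: 17.2
```

Call:
jog_arm --fingers '[0,0,0]' --offset '[[0,0,1.5],[0,0,0],[0,0,0]]' --turn '[[0,0,0],[0,0,0],[0,0,0]]'

```text
time_s: 9.3
tool_pos: [589.2, 79.2, 139.4]
tool_rot: [0.0, -0.625, 0.781, -0.0]
contact_force: [0.3, -0.7, 1.4]
grip_width: 17.1
```

Contact felt: the force rose about 3.4 N with roughly 2.5 mm of compression. I'll sweep slowly.

Call:
jog_arm --fingers '[0,0,0,0,0,0,0,0]' --offset '[[4,0,0],[7,0,0],[7,0,0],[7,0,0],[7,0,0],[7,0,0],[7,0,0],[7,0,0]]' --turn '[[0,0,0],[0,0,0],[0,0,0],[0,0,0],[0,0,0],[0,0,0],[0,0,0],[0,0,0]]'

```text
time_s: 10.3
tool_pos: [577.4, 27.1, 139.3]
tool_rot: [0.0, -0.625, 0.781, 0.0]
contact_force: [-0.1, 2.2, 2.3]
grip_width: 17.5
```

```bash
python3 -c "
from h import *
rel(575.4-.22*103,18-.9756*103,139.5,-102.7)"
```

```text
t 10.3 pos [577.4  27.1 139.3] off [112.3  -0.   -0.2] turn [0.    0.    0.001] F [-0.05  2.19  2.28] M [ 0.83 -0.18  0.04] w 17.5 j [-0.21  0.52  0.09  2.01 -0.08  0.61 -1.86]
```

Call:
jog_arm --fingers '[0,0,0,0,0,0,0,0]' --offset '[[7,0,0],[7,0,0],[7,0,0],[7,0,0],[7,0,0],[7,0,0],[7,0,0],[7,0,0]]' --turn '[[0,0,0],[0,0,0],[0,0,0],[0,0,0],[0,0,0],[0,0,0],[0,0,0],[0,0,0]]'

```text
time_s: 11.3
tool_pos: [565.1, -27.6, 139.3]
tool_rot: [-0.0, -0.625, 0.781, 0.0]
contact_force: [0.7, 2.4, 2.7]
grip_width: 17.3
```

Call:
jog_arm --fingers '[0,0,0,0,0,0,0,0]' --offset '[[7,0,0],[7,0,0],[7,0,0],[7,0,0],[7,0,0],[7,0,0],[7,0,0],[7,0,0]]' --turn '[[0,0,0],[0,0,0],[0,0,0],[0,0,0],[0,0,0],[0,0,0],[0,0,0],[0,0,0]]'

```text
time_s: 12.3
tool_pos: [552.4, -82.6, 139.1]
tool_rot: [-0.0, -0.625, 0.781, 0.0]
contact_force: [-0.9, 0.2, -1.5]
grip_width: 17.6
```

```bash
python3 -c "
from h import *
rel(575.4-.22*103,18-.9756*103,139.5,-102.7)
p,d=grab('side','side4'); q,d=grab('top','top4')
o=np.zeros((600,800,3),np.uint8); o[:300,:400]=cv2.resize(p[215:350,240:420],(400,300),interpolation=2); o[:,400:]=cv2.resize(q[190:340,240:440][:, :],(400,300),interpolation=2).repeat(1,0) if 0 else 0
o[300:,:400]=cv2.resize(q[200:320,230:390],(400,300),interpolation=2); cv2.imwrite('pics/c4.png',o[:,:400])"
```

```text
t 12.3 pos [552.4 -82.6 139.1] off [-0.2 -0.3 -0.4] turn [ 0.001 -0.001  0.   ] F [-0.91  0.15 -1.47] M [0.04 0.01 0.02] w 17.6 j [-0.01  0.5   0.08  2.06 -0.07  0.59 -1.68]
```

View pics/c4.png

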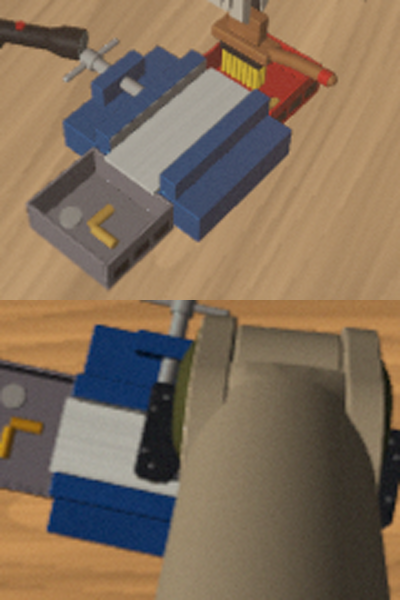

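The picture shows the bed empty right up to the brush, and the parts tray unchanged. Lift straight up and go back over the stand.

Call:
jog_arm --fingers '[0,0,0,0,0]' --offset '[[0,0,-15],[0,0,-25],[0,0,-25],[0,0,-10],[0,0,0]]' --turn '[[0,0,0],[0,0,0],[0,0,0],[0,0,-0.065],[0,0,0]]'

```text
time_s: 13.02
tool_pos: [553.4, -81.7, 215.8]
tool_rot: [0.001, -0.65, 0.76, -0.001]
contact_force: [-0.2, 0.0, -1.8]
grip_width: 17.2
```

Call:
jog_arm --fingers '[0,0,0,0,0,0,0,0]' --offset '[[20,-1,0],[40,-2,0],[40,-2,0],[45,-2,0],[45,-2,0],[45,-2,0],[35,-2,0],[0,0,0]]' --turn '[[0,0,0],[0,0,0],[0,0,0],[0,0,0],[0,0,0],[0,0,0],[0,0,0],[0,0,0]]'

```text
time_s: 14.02
tool_pos: [521.3, -355.2, 213.4]
tool_rot: [-0.001, -0.647, 0.762, 0.0]
contact_force: [0.0, 0.3, -3.0]
grip_width: 17.0
```

```bash
python3 -c "
from h import *
rel(523,-365.9,112.3,-99)
q,d=grab('top','top5'); cv2.imwrite('pics/c5.png',cv2.resize(q[195:345,205:505],None,fx=2.6,fy=2.6,interpolation=2))"
```

```text
t 14.03 pos [ 521.3 -355.2  213.4] off [ 10.1  -3.6 101.1] turn [ 0.002 -0.002 -0.006] F [ 0.05  0.34 -3.  ] M [ 0.11 -0.    0.02] w 17.0 j [ 0.44  0.49  0.1   1.83 -0.06  0.83 -1.17]
```

View pics/c5.png

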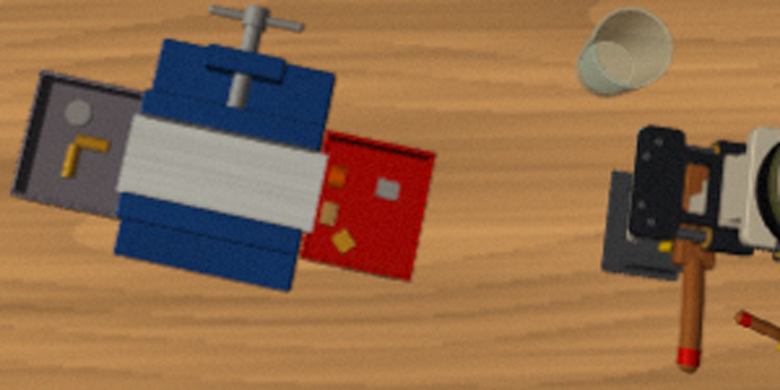

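All four offcuts lie in the red tray: pipe (337,176), wood (329,213), bar (344,241) and angle (388,188). The bed is clear and the parts tray is unchanged. Now I centre over the stand.

Call:
jog_arm --fingers '[0,0,0,0]' --offset '[[10,-3.6,0],[0,0,0],[0,0,0],[0,0,0]]' --turn '[[0,0,-0.006],[0,0,0],[0,0,0],[0,0,0]]'

```text
time_s: 14.58
tool_pos: [525.9, -360.4, 214.3]
tool_rot: [0.0, -0.652, 0.758, 0.0]
contact_force: [-0.8, 0.1, -0.8]
grip_width: 17.4
```

```bash
python3 -c "
from h import *
rel(523,-365.9,112.3,-99)"
```

```text
t 14.57 pos [ 525.9 -360.4  214.3] off [  5.9   2.  102. ] turn [0.    0.    0.008] F [-0.77  0.06 -0.83] M [ 0.04  0.04 -0.01] w 17.4 j [ 0.45  0.49  0.1   1.81 -0.06  0.84 -1.15]
```

Call:
jog_arm --fingers '[0,0,0,0,0,0,0]' --offset '[[6,2,0],[0,0,15],[0,0,20],[0,0,15],[0,0,10],[0,0,0],[0,0,0]]' --turn '[[0,0,0.008],[0,0,0],[0,0,0],[0,0,0],[0,0,0],[0,0,0],[0,0,0]]'

```text
time_s: 15.45
tool_pos: [523.1, -366.8, 154.7]
tool_rot: [0.0, -0.649, 0.761, -0.0]
contact_force: [-0.2, 0.6, -1.4]
grip_width: 17.5
```

```bash
python3 -c "
from h import *
rel(523,-365.9,112.3,-99)"
```

```text
t 15.45 pos [ 523.1 -366.8  154.7] off [-0.9  0.3 42.4] turn [-0.001 -0.    -0.001] F [-0.2   0.59 -1.45] M [0.04 0.02 0.03] w 17.5 j [ 0.46  0.56  0.09  1.86 -0.07  0.72 -1.14]
```

Call:
jog_arm --fingers '[0,0,0,0,0,0,0]' --offset '[[-0.9,0,12],[0,0,12],[0,0,9],[0,0,5],[0,0,3],[0,0,0],[0,0,0]]' --turn '[[0,0,0],[0,0,0],[0,0,0],[0,0,0],[0,0,0],[0,0,0],[0,0,0]]'

```text
time_s: 16.32
tool_pos: [523.2, -365.8, 113.6]
tool_rot: [0.0, -0.649, 0.761, -0.0]
contact_force: [-0.2, 0.7, -1.6]
grip_width: 17.4
```

Call:
jog_arm --fingers '[0,0,0]' --offset '[[0,0,1],[0,0,0],[0,0,0]]' --turn '[[0,0,0],[0,0,0],[0,0,0]]'

```text
time_s: 16.7
tool_pos: [523.1, -365.7, 112.4]
tool_rot: [0.0, -0.649, 0.761, -0.0]
contact_force: [-0.5, -0.4, -1.5]
grip_width: 17.3
```

Call:
jog_arm --fingers '[0,0,0]' --offset '[[0,0,0.7],[0,0,0],[0,0,0]]' --turn '[[0,0,0],[0,0,0],[0,0,0]]'

```text
time_s: 17.08
tool_pos: [523.2, -365.7, 112.2]
tool_rot: [0.0, -0.649, 0.761, -0.0]
contact_force: [-1.5, 1.3, 5.2]
grip_width: 17.8
```

The brush is seated (Fz rose by 7 N at its original height). Release and retreat.

Call:
jog_arm --fingers '[0.3,0.5,0.7,0.7,0.7,0.7,0.7,0.7]' --offset '[[0,0,0],[0,0,0],[0,0,0],[0,0,0],[0,0,0],[0,0,0],[0,0,0],[0,0,0]]' --turn '[[0,0,0],[0,0,0],[0,0,0],[0,0,0],[0,0,0],[0,0,0],[0,0,0],[0,0,0]]'

```text
time_s: 18.08
tool_pos: [523.0, -365.7, 111.6]
tool_rot: [-0.0, -0.649, 0.761, -0.0]
contact_force: [0.6, -0.1, -0.4]
grip_width: 65.5
```

Call:
jog_arm --fingers '[0.7,0.7,0.7,0.7,0.7,0.7,0.7,0.7]' --offset '[[0,0,-8],[0,0,-20],[0,0,-30],[0,0,-40],[50,0,0],[50,0,0],[50,0,0],[40,0,0]]' --turn '[[0,0,0],[0,0,0],[0,0,0],[0,0,0],[0,0,0],[0,0,0],[0,0,0],[0,0,0]]'

```text
time_s: 19.08
tool_pos: [492.2, -555.6, 210.3]
tool_rot: [-0.0, -0.649, 0.761, -0.0]
contact_force: [0.3, -0.0, 0.7]
grip_width: 64.8
```

```bash
python3 - <<'E'
from h import *
q,d=grab('top','top6');p,e=grab('side','side6')
o=np.zeros((560,720,3),np.uint8);o[:290]=cv2.resize(q[215:340,205:515],(720,290),interpolation=2)
o[290:]=cv2.resize(p[145:280,280:640][:,:360],(720,270),interpolation=2);cv2.imwrite('pics/c6.png',o)
C={'top':d}
P=np.array([pt('top',u,v,d[v,u]) for v in range(250,340) for u in range(430,490) if d[v,u]>0])
R=P[(P[:,2]>115)&(P[:,2]<130)];print('rib',len(R),R.mean(0),cv2.minAreaRect(R[:,:2].astype(np.float32)))
for u,v in((205+337/2.6,195+176/2.6),(205+329/2.6,195+212/2.6),(205+344/2.6,195+241/2.6),(205+388/2.6,195+188/2.6)):
    w=pt('top',u,v,d[round(v),round(u)]); r=w[:2]-[575.4,18]; print(w.round(),'vise xy',(r@[.9756,-.22]).round(),(r@[.22,.9756]).round())
E
```

```text
rib 179 [ 523.12538817 -364.94523722  121.62353944] ((523.3873291015625, -365.7599792480469), (18.286191940307617, 41.67524337768555), 78.47579193115234)
[574. -84.  23.] vise xy 21.0 -100.0
[541. -76.  20.] vise xy -13.0 -99.0
[515. -89.  17.] vise xy -35.0 -117.0
[ 563. -131.    7.] vise xy 21.0 -148.0
```

View pics/c6.png

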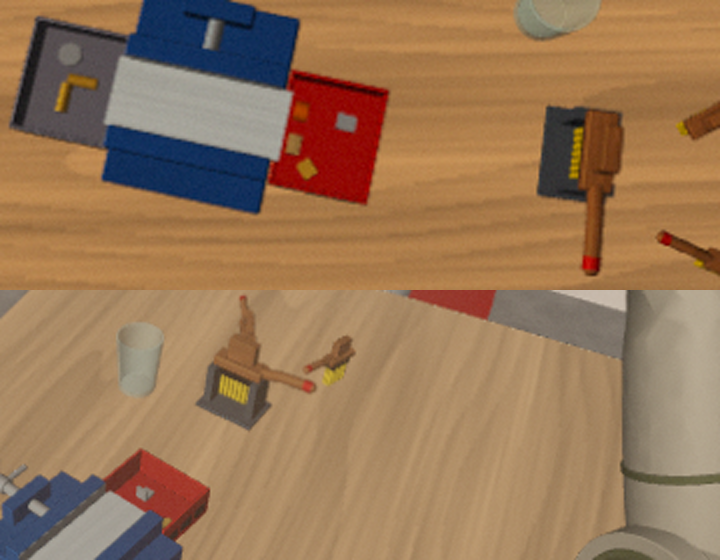

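The brush is back on the stand, level and at its original pose. All four offcuts are down in the tray with tops at 7–23 mm, below the 44 mm rim. The tumbler and the other brushes have not moved, so I hand in.

```bash
python3 -c "
from workcell import *
print(sense()['joint_velocities'].round(3)); print(close_job())"
```

```text
[-0.042 -0.024 -0.044  0.055 -0.014 -0.009 -0.036]
the job is handed in; nothing more can be done
None
```

I took the largest brush off its stand, felt for the bed, and swept all four offcuts along the channel into the red scrap tray. I then put the brush back on its stand and handed the job in at about 19 s.

- **Pressure on the bed:** first contact came at about 49 mm of bristle. The sweep ran with about 2.5 mm of compression, and the force readings taken between moves showed about 3 to 5 N on the bed.
- **Offcuts:** the last pictures show the bed clear and all four in the red tray, with their tops 7 to 23 mm up, below the 44 mm rim. The parts tray looked unchanged.
- **Brush:** it sits level on the stand, with its rib within about 1 mm of where it started. The gripper is clear of everything.
- **Other things:** the tumbler and the small brushes looked untouched. The lantern, tin and torch were not in the last close-up crop, but the arm never went near them.

No check failed. The only mismatch was a return move read before the arm had settled; it put the brush about 6 mm off over the stand, and I corrected that before lowering it.

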